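# Fit up a mounting plate and a pin lug for welding

### The job

Fit up the two loose steel pieces for welding: push the plate with two holes along the fixture table until its long back edge lies tight along the fence and its end is tight against the stop on the fence, and push the lug along until its straight side is tight along the fence too and its square end butts against the plate's free end. Only push them with the fingers: they stay flat on the fixture table and are never picked up. Leave all the other tools and parts where they are.

Things in the scene. Friction and masses are not known exactly. Their poses are not given: they have to be found in the camera images.
- fixture: Fixed dark steel fixture table, its top at z = 0.020, carrying the fence: a straight steel bar 30 mm high, 30 thick, 480 long. Origin: bench level, under the fence's front face. x points away from the robot, square to the fence (face at x = 0), y along it (bar -245 to +235 mm). Table: x -230 to +130, y -270 to +250 mm. Two open toggle clamps 95 mm high stand over 45 mm behind the face.
- stop: Fixed aluminium saddle stop, 28 mm wide, astride the fence near its +y end; it stands 62 mm out in front of the fence, 40 mm above the fixture table. Origin: the inner corner where the fence's front face and the stop's face meet, on the fixture table's top. Axes as the fixture's: the fence's face is the plane x = 0, the stop's face y = 0, looking to -y.
- plate: Loose bright steel plate with two 22 mm holes, 80 (x) by 100 (y) by 12 mm thick, 0.5 to 0.85 kg, flat on the fixture table. Origin: centre of its underside. Starts in front of the fence, on the -y side of the stop, up to 0.3 rad out of line. Its +x edge (long) goes to the fence, its +y end to the stop; its -y end is the free end.
- plate_back_stop (a point): Plate corner between its fence edge and its stop end (+40, +50 mm in the plate's frame), at half thickness.
- plate_back_free (a point): Plate corner between its fence edge and its free end (+40, -50 mm in the plate's frame), at half thickness.
- lug: Loose bright steel lug, 50 (x) by 75 (y) by 12 mm thick, square end at +y, round end (radius 25) at -y, with a bushing 30 mm across, 12 mm higher, at (0, -12.5 mm); 0.25 to 0.45 kg, flat on the fixture table. Origin: centre of the 50 x 75 underside. Starts in front of the fence, on the -y side of the plate, up to 0.3 rad out of line. Its +x side goes to the fence, its +y end to the plate.
- lug_back_square (a point): Lug corner between its fence side and its square end (+25, +37.5 mm in the lug's frame), at half thickness.
- lug_back_round (a point): Point on the lug's fence side where the straight side ends and the round end begins (+25, -12.5 mm in the lug's frame), at half thickness.
- gusset: Bystander: loose triangular steel gusset, legs 50 mm, 10 mm thick, on the fixture table's near edge between the lug's and the plate's places. Origin: centre of the 50 x 50 square it is cut from.
- setup_block: Bystander: loose drilled steel block 50 x 75 x 25 mm, on the fixture table's near left corner. Origin: centre of its underside.
- magnet: Bystander: loose grey angle-shaped welding magnet about 75 x 75 x 16 mm, on the fixture table behind the fence. Origin: underside, near the middle.
- wrench: Bystander: loose wrench 190 mm long, on the bench to the left. Origin: underside, near the middle.
- can: Bystander: loose spray can, 64 mm across and 190 mm tall, on the bench to the right. Origin: centre of its underside.
- mug: Bystander: loose white mug, 80 mm across and 95 mm tall, on the bench to the back left. Origin: centre of its underside.
- hammer: Bystander: loose hammer 280 mm long, on the bench to the right. Origin: underside, near the middle.
Not all that is in view belongs to the job. Leave any yellow look-alike of the plate alone.

How it is judged:
At the end, for the whole second after the job is handed in: Plate and lug lie flat and still on the fixture table; no gap over 2.5 mm at either end of each piece's fence edge, between the plate's end and the stop, or between the lug's square end and the plate's free end (measured at the fence side) (x of plate_back_stop in the frame of stop between -0.0025 and 0.002 m and x of plate_back_free in the frame of stop between -0.0025 and 0.002 m and x of lug_back_square in the frame of stop between -0.0025 and 0.002 m and x of lug_back_round in the frame of stop between -0.0025 and 0.002 m and y of plate_back_stop in the frame of stop between -0.0025 and 0.002 m and y of lug_back_square in the frame of plate_back_free between -0.0025 and 0.002 m and height (world z) of each of plate, lug below 0.023 m and angle between each of plate, lug's own z axis and vertical below 0.05 rad and linear speed of each of plate, lug below 0.01 m/s); the robot touches nothing.
It fails at once if the plate is lifted or tipped off the fixture table (height (world z) of plate above 0.03 m or angle between plate's own z axis and vertical above 0.25 rad).
It fails at once if the lug is lifted or tipped off the fixture table (height (world z) of lug above 0.03 m or angle between lug's own z axis and vertical above 0.25 rad).
It fails at once if the gusset, the setup block or the magnet on the fixture table is moved by more than 10 mm (distance of any of gusset, setup_block, magnet from where it was at the start of the episode above 0.01 m).
It fails at once if the wrench, can, mug or hammer on the bench is moved by more than 10 mm (distance of any of wrench, can, mug, hammer from where it was at the start of the episode above 0.01 m).
It also fails if it takes over 72 s, if anything falls off the work surface, if the arm or the gripper's body presses on something with over 40 N, if the wrist force passes 120 N, or if a joint passes its speed limit or range.

### The arm

A 6-joint arm with a two-finger parallel gripper is mounted at the origin on the work surface. World frame = base frame: x ahead of the robot, y to its left, z up, the work surface at z = 0. Lengths are in m, angles in rad, forces in N, time in s.
With the tool pointing down it reaches from about 0.35 to 0.8 m from the base axis. Payload 7.3 kg.
Tool frame: the origin (TCP) lies on the mounting face of the last link; the fingertips stand 173 mm ahead of it and the grasp point (between the pads) lies 155 mm ahead of it; z points along the fingers, y is the line along which they close (so a half turn about z gives the same grasp; the last joint's range is limited). The gripper opens to 85 mm and grips with 20 to 120 N. Pads are 22 mm wide; open, the fingers measure 114 mm over their backs; the gripper's body (76 mm by 85 mm) begins 54 mm behind the grasp point. The pads swing forward as they close: fully open they stand 13 mm farther back than shut.
Start: joints at [0.998, 0.342, 1.524, -0, 1.275, -0.146], TCP at [0.217, 0.478, 0.405] pointing down, gripper open.
Joint ranges: [-2.53, 2.53], [-0.77, 2.02], [0.04, 2.7], [-1, 4.14], [0.28, 2.66], [-3.11, 3.11]. Speed limits (rad/s): [2.57, 2.57, 3.14, 3.14, 3.14, 3.14].

### API

Orientations are given as a 3x3 rotation matrix whose columns are the frame's x, y, z axes.
In Python, from plant import r gives the robot as it stands.
- The arm moves only by the tool play_rows, never from a script. Its argument "steps" is one flat list of numbers, 7 for each row, row after row: the shift along the tool's x, y, z in units of 200 mm (1.0 is 200 mm), then the turn, a rotation vector about the tool's x, y, z in units of 2 pi rad (1.0 is 2 pi rad), then the opening, from -1 (shut) to 1 (fully open). In form: [tx, ty, tz, wx, wy, wz, grip, tx, ty, tz, wx, wy, wz, grip, ...]. A call has 1 to 5 rows; each row is the pose to reach, as a shift and turn from the pose commanded when the call began, along the tool's axes at that moment, turning the shorter way round; what a row does not reach only later rows make up. A row lasts 1/10 s, in which the tool goes at most 50 mm and 8.59 degrees, less where a joint would pass 70% of its speed; a pose out of reach is approached as far as the arm can. A call with a number of a shift or a turn outside -1 to 1 is refused whole. A call with a gripper value outside its range is refused whole. The fingers move at their own pace and stop on an object; "squeeze" is the grip in N (left out, the last holds). Time passes only in rows, so rows that repeat a pose let the fingers close. It gives the time, the measured TCP pose, the force, the opening and the grip force at its end, in the units of the state.
- r.read_state(): the state, without advancing time (a new reading comes with each control period).
- r.grab_frame(name): name is "scene" or "top" or "wrist"; returns the picture (480x640x3 uint8, red, green, blue); there is no depth.
- r.camera_model(name): a dict with "K" (3x3 intrinsics, pixels), "cam_to_world" (4x4, takes a point from camera to world coordinates). Camera axes: x right, y down, z forward; pixel columns grow to the right and rows downward; lengths in m; the calibration is good to about 2 mm. The wrist camera is an equidistant fisheye: a pixel r from the principal point sees the ray r / f radians off the axis. A picture is of the moment at which its call begins: read the wrist's pose just before it. camera_model takes no time and is no camera call; for the wrist camera it gives the pose at the moment of the call.
- r.finish_job(): hands the job in; it is judged then, once.
Trained networks look in the newest picture that a camera, given by its name, has taken for a name from the list of things; names that differ only in an ending like _2 or _b are one class to them, and where a whole thing is asked for, a point or a joint stands for the part that bears it (a point fixed in the world has none). Each returns a list of dicts, best first, with "score" (0 to 1); they miss things now and then, are a little off and sometimes report something else, mostly with a low value. They report only what shows in the picture. A call takes as long as a camera call. They do not tell look-alikes from the thing itself.
- r.recognise(camera, target): "extent" ([left, top, width, height] in pixels, round what is visible of it).
The state is a dict: "time": time; "joints": joint angles; "joint_vel": joint speeds; "effort": joint torques, N m; "tool_pos": TCP position; "tcp_rot": TCP orientation; "contact_force": force on the tool from outside, world axes, zero at the start; "torque": the same for the moment, N m; "width": finger opening in m; "finger_force": force on a finger pad.
Only numpy, scipy, OpenCV 4.12 (cv2) and the standard library are available. Lean on these libraries where they do the work, as an engineer would, in place of code of your own. Each camera call takes 0.05 s, during which the arm holds its last target. There are 200 camera calls.

## Working session

There is one attempt and no reset: what is moved stays moved. The work goes in short steps, Python scripts to look and compute and a tool call to move; the robot and the scene stay as the last step left them, time stands still between calls to the robot, and variables do not carry over. Pictures are saved under pics/ and viewed, at most 10 in all, crops included, and the job is handed in when it is done.

Besides the shell and the picture viewer there is one more tool, called after "Request:" as name(argument=value, ...), one argument or row to a line, values as JSON. play_rows: Moves the arm, as the interface text tells. Its arguments: {"type":"object","properties":{"steps":{"type":"array","items":{"type":"number"}},"squeeze":{"type":"number"}},"required":["steps"]}

```bash
mkdir -p pics; python3 - <<'E'
from plant import r
import cv2,numpy as np
for n in("top","scene"):
    im=r.grab_frame(n); cv2.imwrite(f"pics/{n}0.png",im[:,:,::-1])
    m=r.camera_model(n); print(n,np.round(m["K"],1).tolist(),np.round(m["cam_to_world"],4).tolist())
    for t in("fixture","stop","plate","lug","gusset","setup_block"):
        print(t,[(np.round(d["extent"]).tolist(),round(d["score"],2)) for d in r.recognise(n,t)[:3]])
s=r.read_state();print(s["tool_pos"],s["tcp_rot"],s["time"])
E
```

```text
top [[526.1, 0.0, 315.8], [0.0, 526.1, 235.0], [0.0, 0.0, 1.0]] [[0.0185, -0.9806, 0.1952, 0.1765], [-0.9998, -0.0158, 0.0153, -0.0274], [-0.0119, -0.1954, -0.9806, 1.5947], [0.0, 0.0, 0.0, 1.0]]
fixture []
stop [([248.0, 170.0, 12.0, 38.0], 0.62)]
plate [([281.0, 201.0, 38.0, 34.0], 0.84), ([351.0, 206.0, 30.0, 16.0], 0.73), ([215.0, 292.0, 32.0, 36.0], 0.7)]
lug [([354.0, 206.0, 23.0, 17.0], 0.55)]
gusset [([344.0, 243.0, 9.0, 15.0], 0.65), ([251.0, 168.0, 7.0, 41.0], 0.65)]
setup_block [([243.0, 234.0, 25.0, 18.0], 0.73)]
scene [[455.5, 0.0, 319.5], [0.0, 455.5, 239.5], [0.0, 0.0, 1.0]] [[0.5471, 0.678, -0.491, 1.0589], [0.837, -0.433, 0.3346, -0.4053], [0.0143, -0.594, -0.8043, 0.9742], [0.0, 0.0, 0.0, 1.0]]
fixture [([221.0, 184.0, 249.0, 204.0], 0.61)]
stop [([399.0, 223.0, 34.0, 38.0], 0.9)]
plate [([327.0, 229.0, 49.0, 41.0], 0.9), ([326.0, 147.0, 44.0, 28.0], 0.71)]
lug [([273.0, 274.0, 31.0, 28.0], 0.8)]
gusset [([271.0, 235.0, 18.0, 18.0], 0.56)]
setup_block [([360.0, 188.0, 28.0, 27.0], 0.84)]
[0.21730363 0.47791353 0.40472195] [[-9.10292870e-01  4.13964841e-01  4.52031922e-05]
 [ 4.13964842e-01  9.10292869e-01  4.05026542e-05]
 [-2.43814688e-05  5.55818097e-05 -9.99999998e-01]] 0.7
```

View pics/top0.png

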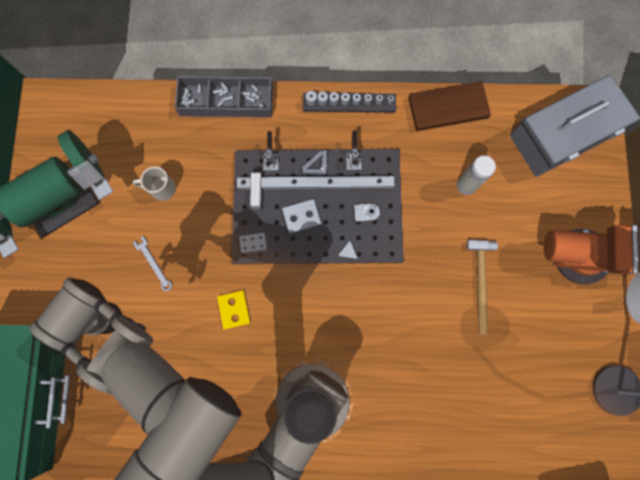

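View pics/scene0.png

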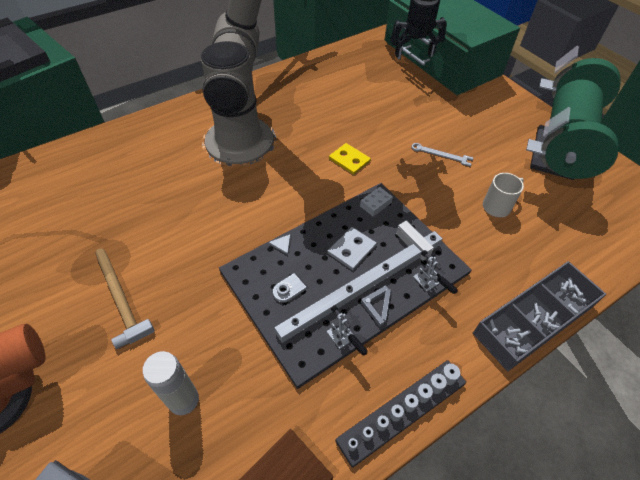

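The top view shows the fixture (235–402, 150–262), stop (255,190), plate (300,215), lug (367,212), gusset (347,250) and setup block (252,243). The yellow plate lies off the fixture. I'll enlarge both views to pick out corners.

```bash
cat > h.py <<'E'
from plant import r
import numpy as np,cv2
def px2w(n,uv,z,m=None):
    m=m or r.camera_model(n);K=np.array(m["K"]);T=np.array(m["cam_to_world"])
    out=[]
    for u,v in uv:
        a=(u-K[0,2])/K[0,0];b=(v-K[1,2])/K[1,1]
        if n=="wrist":
            th=np.hypot(a,b);k=np.sinc(th/np.pi);d=np.array([a*k,b*k,np.cos(th)])
        else: d=np.array([a,b,1])
        d=T[:3,:3]@d;o=T[:3,3];out.append((o+d*(z-o[2])/d[2])[:2])
    return np.array(out)
E
python3 - <<'E'
import cv2
a=cv2.imread("pics/top0.png")[145:265,230:410];b=cv2.imread("pics/scene0.png")[180:370,215:475]
cv2.imwrite("pics/topc.png",cv2.resize(a,None,fx=4.4,fy=4.4,interpolation=cv2.INTER_CUBIC))
E
```

```text
(no output)
```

View pics/topc.png

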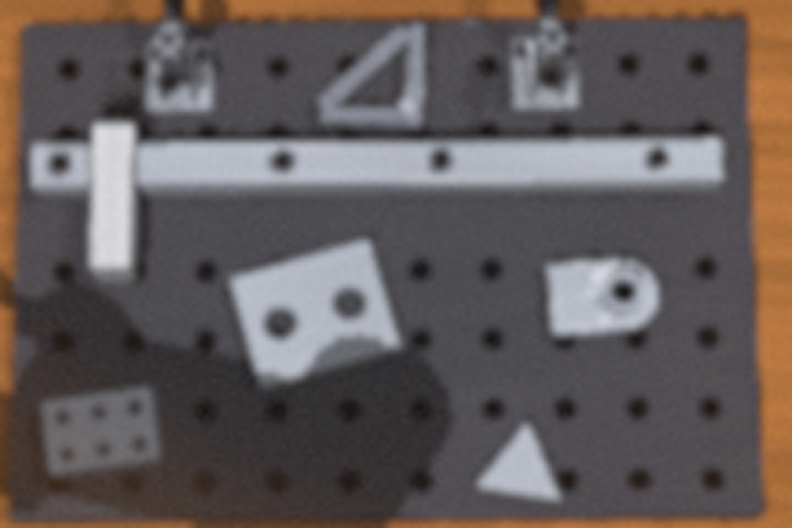

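The crop shows the plate corners at about (230,277), (370,240), (400,350), (262,385). The lug spans (545–660, 258–335) and the fence front top edge runs from (30,187) to (722,181). The stop's face is near x=135.

```bash
python3 - <<'E'
from h import *
f=lambda L,z:np.round(px2w("top",[(u/4.4+230-.4,v/4.4+145-.4) for u,v in L],z),4).tolist()
print("table",f([(22,22),(745,18),(763,515),(12,520)],.02))
print("fence top front",f([(30,187),(722,181)],.05))
print("stop",f([(135,187),(133,275),(90,275)],.06))
print("plate",f([(230,277),(370,240),(400,350),(262,385)],.032))
print("lug",f([(545,263),(549,336),(625,333),(621,258),(660,293)],.032))
print("gusset",f([(525,423),(476,488),(560,501)],.03))
print("sblock",f([(42,403),(152,388),(160,462),(53,475)],.045))
m=r.camera_model("wrist");print(np.round(m["K"],1).tolist(),np.round(m["cam_to_world"],3).tolist())
E
```

```text
table [[0.761, 0.259], [0.7713, -0.2594], [0.4123, -0.2673], [0.4002, 0.2483]]
fence top front [[0.6293, 0.2421], [0.6408, -0.2376]]
stop [[0.6274, 0.1678], [0.5649, 0.1667], [0.5645, 0.1962]]
plate [[0.5716, 0.1026], [0.5997, 0.0056], [0.5215, -0.0166], [0.4952, 0.0781]]
lug [[0.585, -0.1165], [0.533, -0.1195], [0.5359, -0.172], [0.5894, -0.1693], [0.5648, -0.1963]]
gusset [[0.4719, -0.1034], [0.4261, -0.0702], [0.4181, -0.1276]]
sblock [[0.4776, 0.2273], [0.4893, 0.1525], [0.4381, 0.1451], [0.4279, 0.2175]]
[[371.6, 0.0, 318.8], [0.0, 371.6, 244.3], [0.0, 0.0, 1.0]] [[0.414, 0.862, 0.293, 0.141], [0.91, -0.392, -0.135, 0.511], [-0.001, 0.322, -0.947, 0.374], [0.0, 0.0, 0.0, 1.0]]
```

Request:
play_rows(
  steps=[-1,-0.7,0,0,0,-0.072,0.18,-1,-0.7,0,0,0,-0.072,0.18,-1,-0.7,0,0,0,-0.072,0.18,-1,-0.7,0,0,0,-0.072,0.18,-1,-0.7,0,0,0,-0.072,0.18],
)

```text
time: 1.2
tool_pos: [0.3366, 0.2752, 0.4049]
tcp_rot: [[-1.0, -0.028, 0.001], [-0.028, 1.0, 0.0], [-0.001, 0.0, -1.0]]
contact_force: [1.1, 1.1, -0.8]
width: 0.0502
finger_force: 0.0
```

```bash
cat >> h.py <<'E'
def to(x,y,z,yaw=0.024):
    s=r.read_state();R=np.array(s["tcp_rot"]);p=np.array(s["tool_pos"])
    Rd=np.array([[-np.cos(yaw),-np.sin(yaw),0],[-np.sin(yaw),np.cos(yaw),0],[0,0,-1.]]).T
    Rd=np.column_stack([[-np.cos(yaw),-np.sin(yaw),0],[-np.sin(yaw),np.cos(yaw),0],[0,0,-1]])
    from scipy.spatial.transform import Rotation as Q
    print("move",np.round(R.T@(np.array([x,y,z])-p)/.2,3),np.round(Q.from_matrix(R.T@Rd).as_rotvec()/2/np.pi,4),"p",np.round(p,4),"F",np.round(s["contact_force"],1),"w",s["width"],"t",s["time"])
E
sed -i '/\.T$/d' h.py
python3 -c "
from h import *
to(.455,.043,.36)"
```

```text
move [-0.559 -1.177  0.224] [0.0001 0.0001 0.0006] p [0.3366 0.2752 0.4049] F [ 1.1  1.1 -0.8] w 0.05021322684100901 t 1.2
```

Request:
play_rows(
  steps=[-0.56,-1,0.1,0,0,0,0.18,-0.56,-1,0.1,0,0,0,0.18,-0.56,-1,0.1,0,0,0,0.18,-0.56,-1,0.1,0,0,0,0.18,-0.56,-1,0.1,0,0,0,0.18],
)

```text
time: 1.7
tool_pos: [0.4544, 0.0768, 0.3846]
tcp_rot: [[-1.0, -0.023, 0.001], [-0.023, 1.0, -0.0], [-0.001, -0.0, -1.0]]
contact_force: [-0.2, 0.3, -0.4]
width: 0.0504
finger_force: 0.0
```

```bash
python3 - <<'E'
from h import *
to(.455,.043,.25)
im=r.grab_frame("wrist");cv2.imwrite("pics/w1.png",im[:,:,::-1])
m=r.camera_model("wrist");print(np.round(m["cam_to_world"],3).tolist())
E
```

```text
move [ 0.001 -0.169  0.673] [-0.0001  0.0001 -0.0001] p [0.4544 0.0768 0.3846] F [-0.2  0.3 -0.4] w 0.05038248970693205 t 1.7
[[-0.022, 0.946, 0.323, 0.372], [1.0, 0.022, 0.004, 0.072], [-0.004, 0.323, -0.946, 0.353], [0.0, 0.0, 0.0, 1.0]]
```

View pics/w1.png

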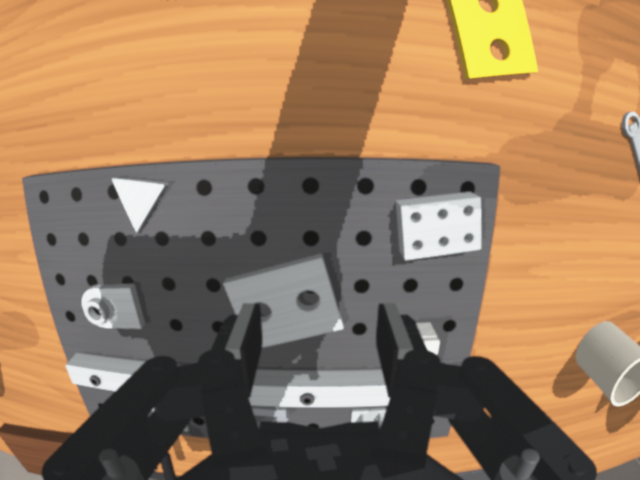

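The wrist view confirms the layout, with the plate's front corners at (322,256) and (225,282) and the table's front edge at row ~160. Next I lower the fingers in front of the plate.

Request:
play_rows(
  steps=[0,-0.17,0.9,0,0,0,0.18,0,-0.17,0.9,0,0,0,0.18,0,-0.17,0.9,0,0,0,0.18,0,-0.17,0.9,0,0,0,0.18,0,-0.17,0.92,0,0,0,0.18],
)

```text
time: 2.25
tool_pos: [0.4527, 0.0455, 0.1976]
tcp_rot: [[-1.0, -0.025, -0.007], [-0.025, 1.0, 0.001], [0.007, 0.001, -1.0]]
contact_force: [0.7, 0.3, -0.1]
width: 0.0503
finger_force: 0.0
```

```bash
python3 - <<'E'
from h import *
to(.455,.043,.195)
im=r.grab_frame("wrist");cv2.imwrite("pics/w2.png",im[:,:,::-1])
m=r.camera_model("wrist");import json;json.dump({k:np.array(v).tolist() for k,v in m.items()},open("m2.json","w"))
E
```

```text
move [-0.011 -0.013  0.013] [ 0.0001 -0.0012  0.0001] p [0.4527 0.0455 0.1976] F [ 0.7  0.3 -0.1] w 0.05031109794281628 t 2.25
```

View pics/w2.png

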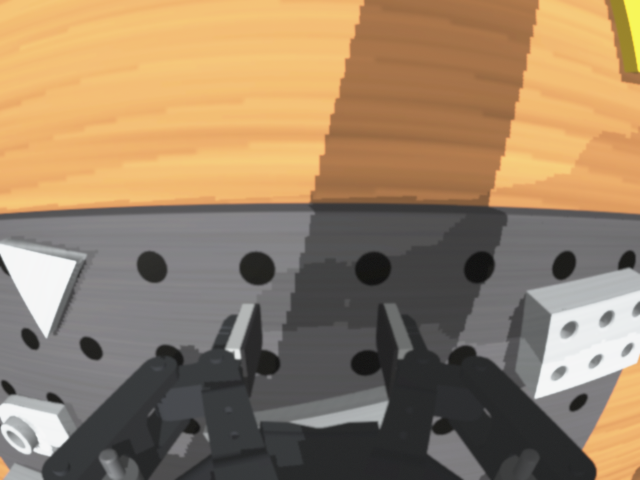

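Request:
play_rows(
  steps=[0,0,0.01,0,0,0,0.18,0,0,0.02,0,0,0,0.18,0,0,0.02,0,0,0,0.18],
)

```text
time: 2.6
tool_pos: [0.4545, 0.0461, 0.198]
tcp_rot: [[-1.0, -0.026, 0.003], [-0.026, 1.0, -0.0], [-0.003, -0.0, -1.0]]
contact_force: [0.0, -0.3, -0.1]
width: 0.0505
finger_force: 0.0
```

Request:
play_rows(
  steps=[0,0,0.01,0,0,0,0.18,0,0,0.02,0,0,0,0.18,0,0,0.03,0,0,0,0.18,0,0,0.03,0,0,0,0.18],
)

```text
time: 3.0
tool_pos: [0.454, 0.0458, 0.1905]
tcp_rot: [[-1.0, -0.026, -0.0], [-0.026, 1.0, 0.0], [0.0, 0.0, -1.0]]
contact_force: [0.2, -1.4, -1.0]
width: 0.0506
finger_force: 0.0
```

Request:
play_rows(
  steps=[-0.075,0,0,0,0,0,0.18,-0.125,0,0,0,0,0,0.18,-0.15,0,0,0,0,0,0.18,-0.175,0,0,0,0,0,0.18,-0.2,0,0,0,0,0,0.18],
)

```text
time: 3.5
tool_pos: [0.4921, 0.0471, 0.1903]
tcp_rot: [[-1.0, -0.026, -0.008], [-0.026, 1.0, 0.0], [0.008, 0.001, -1.0]]
contact_force: [-11.9, 1.1, 12.1]
width: 0.0502
finger_force: 7.3
```

Request:
play_rows(
  steps=[-0.025,0,0,0,0,0,0.18,-0.05,0,0,0,0,0,0.18,-0.075,0,0,0,0,0,0.18,-0.1,0,0,0,0,0,0.18,-0.125,0,0,0,0,0,0.18],
)

```text
time: 4.0
tool_pos: [0.5177, 0.0478, 0.1904]
tcp_rot: [[-1.0, -0.026, -0.005], [-0.026, 1.0, 0.001], [0.005, 0.001, -1.0]]
contact_force: [-7.1, 2.6, 4.8]
width: 0.05
finger_force: 3.8
```

```bash
python3 - <<'E'
from h import *
to(.543,.043,.1905)
a=r.grab_frame("wrist");b=r.grab_frame("top")[145:265,230:410];c=r.grab_frame("scene")[200:300,260:440]
b=cv2.resize(b,(540,360),interpolation=cv2.INTER_CUBIC);
o=np.zeros((600,800,3),np.uint8);o[:300,:400]=cv2.resize(a,(400,300));o[:266,400:]=cv2.resize(b,(400,266));o[300:,:540]=cv2.resize(c,(540,300),interpolation=cv2.INTER_CUBIC)
cv2.imwrite("pics/c3.png",o[:,:,::-1])
E
```

```text
move [-0.126 -0.027 -0.001] [ 0.0001 -0.0008  0.0003] p [0.5177 0.0478 0.1904] F [-7.1  2.6  4.8] w 0.049989321249648236 t 4.0
```

View pics/c3.png

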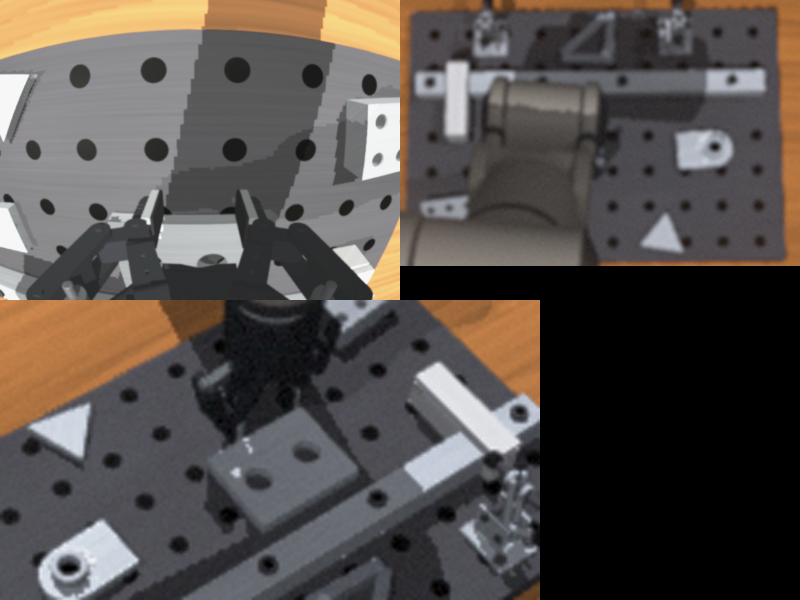

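The plate is now square to the fence, with both fingers on its front edge. I keep pushing until it contacts the fence.

Request:
play_rows(
  steps=[-0.025,0,0,0,0,0,0.18,-0.05,0,0,0,0,0,0.18,-0.075,0,0,0,0,0,0.18,-0.09,0,0,0,0,0,0.18,-0.105,0,0,0,0,0,0.18],
)

```text
time: 4.65
tool_pos: [0.5401, 0.0479, 0.1904]
tcp_rot: [[-1.0, -0.025, -0.001], [-0.025, 1.0, 0.0], [0.001, 0.0, -1.0]]
contact_force: [-2.3, 0.4, -0.9]
width: 0.0503
finger_force: 1.5
```

Request:
play_rows(
  steps=[-0.01,0,0,0,0,0,0.18,-0.02,0,0,0,0,0,0.18,-0.02,0,0,0,0,0,0.18],
)

```text
time: 4.95
tool_pos: [0.5437, 0.0481, 0.1905]
tcp_rot: [[-1.0, -0.025, -0.002], [-0.025, 1.0, 0.0], [0.002, 0.0, -1.0]]
contact_force: [-4.7, -0.2, -0.8]
width: 0.0503
finger_force: 2.2
```

Request:
play_rows(
  steps=[-0.01,0,0,0,0,0,0.18,-0.02,0,0,0,0,0,0.18,-0.02,0,0,0,0,0,0.18],
)

```text
time: 5.25
tool_pos: [0.5453, 0.0482, 0.1904]
tcp_rot: [[-1.0, -0.026, -0.01], [-0.026, 1.0, -0.0], [0.01, 0.0, -1.0]]
contact_force: [-17.9, -2.2, 10.4]
width: 0.0505
finger_force: 9.3
```

Request:
play_rows(
  steps=[-0.01,0,0,0,0,0,0.18,-0.02,0,0,0,0,0,0.18,-0.02,0,0,0,0,0,0.18],
)

```text
time: 5.55
tool_pos: [0.5468, 0.0482, 0.1904]
tcp_rot: [[-0.999, -0.026, -0.019], [-0.026, 1.0, -0.0], [0.019, 0.0, -1.0]]
contact_force: [-29.9, -2.7, 23.8]
width: 0.0504
finger_force: 16.7
```

Request:
play_rows(
  steps=[0.1,0,0,0,0,0,0.18,0.2,0,0,0,0,0,0.18,0.4,-0.5,-0.5,0,0,0,-1,0.4,-1,-0.8,0,0,0,-1,0.4,-1,-0.8,0,0,0,-1],
)

```text
time: 6.05
tool_pos: [0.489, -0.0675, 0.2865]
tcp_rot: [[-1.0, -0.027, 0.003], [-0.027, 1.0, -0.001], [-0.003, -0.001, -1.0]]
contact_force: [1.5, 0.0, -0.2]
width: 0.007
finger_force: 0.0
```

```bash
python3 - <<'E'
from h import *
to(.52,-.06,.2)
a=r.grab_frame("scene")[200:310,245:445];b=r.grab_frame("top")[145:265,230:410]
o=np.zeros((600,800,3),np.uint8);o[:330,:600]=cv2.resize(a,(600,330),interpolation=cv2.INTER_CUBIC);o[330:,:405]=cv2.resize(b,(405,270),interpolation=cv2.INTER_CUBIC)
a=r.grab_frame("wrist");cv2.imwrite("pics/raw4.png",a[:,:,::-1]);o[330:,440:]=cv2.resize(a,(360,270))
cv2.imwrite("pics/c4.png",o[:,:,::-1])
E
```

```text
move [-0.154  0.034  0.433] [-0.0002  0.0005  0.0005] p [ 0.489  -0.0675  0.2865] F [ 1.5  0.  -0.2] w 0.00699555701123874 t 6.05
```

View pics/c4.png

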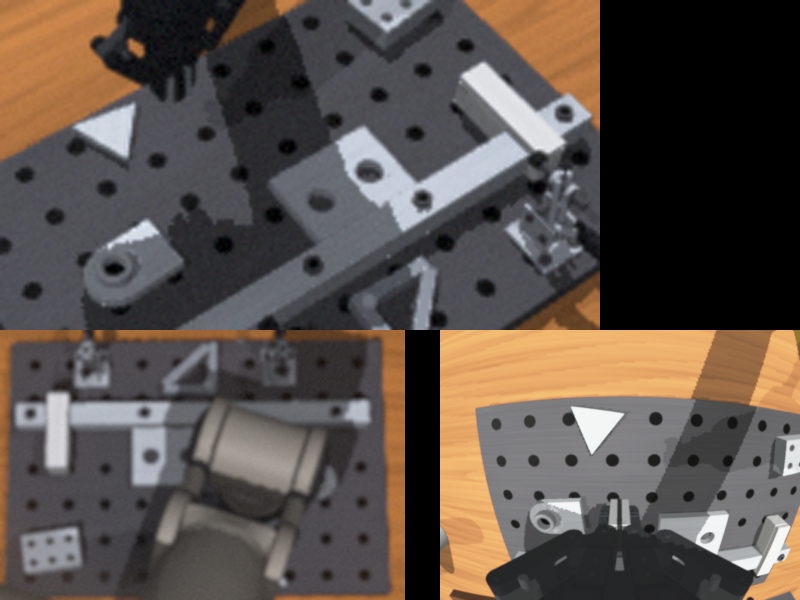

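The scene crop shows the plate flush on the fence, with its stop end at y≈0.083 and its free end at y≈-0.017. I lower the closed fingers between the lug and the plate.

```bash
python3 - <<'E'
from h import *
to(.595,-.057,.198,.025)
E
```

```text
move [-0.524  0.049  0.451] [-0.0004  0.0012 -0.0005] p [ 0.4898 -0.0688  0.2874] F [ 0.9  0.7 -0.3] w 0.00012317120444548606 t 6.2
```

Request:
play_rows(
  steps=[-0.52,0.05,0,0,0,0,-1,-0.52,0.05,0,0,0,0,-1,-0.52,0.05,0.2,0,0,0,-1,-0.52,0.05,0.4,0,0,0,-1,-0.52,0.05,0.44,0,0,0,-1],
)

```text
time: 6.7
tool_pos: [0.5916, -0.0522, 0.1933]
tcp_rot: [[-1.0, -0.027, -0.006], [-0.027, 1.0, 0.002], [0.006, 0.002, -1.0]]
contact_force: [-13.1, 4.0, 36.1]
width: -0.0002
finger_force: 17.8
```

```bash
python3 - <<'E'
from h import *
to(.595,-.057,.196,.025)
E
```

```text
move [-0.016 -0.024 -0.014] [ 0.0003 -0.001   0.0003] p [ 0.5916 -0.0522  0.1933] F [-13.1   4.   36.1] w -0.00015793928640309263 t 6.7
```

Request:
play_rows(
  steps=[-0.01,0,-0.02,0,0,0,-1,-0.01,0,-0.02,0,0,0,-1,-0.01,0,-0.02,0,0,0,-1],
)

```text
time: 7.0
tool_pos: [0.5947, -0.0534, 0.2013]
tcp_rot: [[-1.0, -0.026, 0.001], [-0.026, 1.0, -0.0], [-0.001, -0.0, -1.0]]
contact_force: [0.6, -0.1, -0.0]
width: 0.0001
finger_force: 0.0
```

Request:
play_rows(
  steps=[0,0.03,0.02,0,0,0,-1,0,0.07,0.02,0,0,0,-1,0,0.11,0.02,0,0,0,-1,0,0.14,0.02,0,0,0,-1,0,0.17,0.02,0,0,0,-1],
)

```text
time: 7.5
tool_pos: [0.5935, -0.0194, 0.1967]
tcp_rot: [[-1.0, -0.026, -0.0], [-0.026, 1.0, -0.001], [0.0, -0.001, -1.0]]
contact_force: [-0.1, -4.4, -0.6]
width: -0.0001
finger_force: 1.6
```

Request:
play_rows(
  steps=[0,0.03,0,0,0,0,-1,0,0.06,0,0,0,0,-1,0,0.09,0,0,0,0,-1,0,0.12,0,0,0,0,-1,0,0.15,0,0,0,0,-1],
)

```text
time: 8.0
tool_pos: [0.5928, 0.0107, 0.1967]
tcp_rot: [[-1.0, -0.026, -0.0], [-0.026, 1.0, 0.0], [0.0, 0.0, -1.0]]
contact_force: [-1.7, -4.8, -0.6]
width: -0.0
finger_force: 1.6
```

Contact made, and the plate is sliding. I continue; the stop should be reached at tool y≈0.053.

Request:
play_rows(
  steps=[0,0.03,0,0,0,0,-1,0,0.06,0,0,0,0,-1,0,0.09,0,0,0,0,-1,0,0.12,0,0,0,0,-1,0,0.15,0,0,0,0,-1],
)

```text
time: 8.5
tool_pos: [0.5921, 0.0408, 0.1967]
tcp_rot: [[-1.0, -0.026, 0.0], [-0.026, 1.0, 0.0], [-0.0, 0.0, -1.0]]
contact_force: [-0.1, -4.2, -0.7]
width: 0.0001
finger_force: 1.5
```

Request:
play_rows(
  steps=[0,0.015,0,0,0,0,-1,0,0.03,0,0,0,0,-1,0,0.045,0,0,0,0,-1,0,0.045,0,0,0,0,-1],
)

```text
time: 8.9
tool_pos: [0.5918, 0.0497, 0.1967]
tcp_rot: [[-1.0, -0.026, 0.0], [-0.026, 1.0, 0.001], [-0.0, 0.001, -1.0]]
contact_force: [0.6, -0.8, -0.7]
width: -0.0
finger_force: 0.3
```

Request:
play_rows(
  steps=[0,0.01,0,0,0,0,-1,0,0.02,0,0,0,0,-1,0,0.03,0,0,0,0,-1,0,0.03,0,0,0,0,-1],
)

```text
time: 9.3
tool_pos: [0.5917, 0.0555, 0.1967]
tcp_rot: [[-1.0, -0.026, 0.0], [-0.026, 1.0, 0.0], [-0.0, 0.0, -1.0]]
contact_force: [0.3, -3.1, -1.3]
width: 0.0
finger_force: 1.0
```

Request:
play_rows(
  steps=[0,0.01,0,0,0,0,-1,0,0.02,0,0,0,0,-1,0,0.02,0,0,0,0,-1],
)

```text
time: 9.6
tool_pos: [0.5916, 0.0589, 0.1967]
tcp_rot: [[-1.0, -0.026, 0.0], [-0.026, 1.0, -0.001], [-0.0, -0.001, -1.0]]
contact_force: [-0.5, -6.6, -0.7]
width: -0.0002
finger_force: 3.0
```

Request:
play_rows(
  steps=[0,0.01,0,0,0,0,-1,0,0.02,0,0,0,0,-1,0,0.02,0,0,0,0,-1],
)

```text
time: 9.9
tool_pos: [0.5917, 0.0602, 0.1967]
tcp_rot: [[-1.0, -0.026, -0.0], [-0.026, 1.0, -0.006], [0.0, -0.006, -1.0]]
contact_force: [-1.3, -20.8, -0.1]
width: 0.0001
finger_force: 9.7
```

Request:
play_rows(
  steps=[0,0.01,0,0,0,0,-1,0,0.015,0,0,0,0,-1,0,0.015,0,0,0,0,-1],
)

```text
time: 10.2
tool_pos: [0.5917, 0.0612, 0.1967]
tcp_rot: [[-1.0, -0.026, -0.0], [-0.026, 1.0, -0.009], [0.001, -0.009, -1.0]]
contact_force: [-0.5, -31.3, -1.1]
width: -0.0002
finger_force: 14.7
```

The plate is against the stop. I back off, then press its front edge onto the fence again.

Request:
play_rows(
  steps=[0,-0.06,0,0,0,0,-1,0,-0.06,-0.2,0,0,0,-1,0.2,0.1,-0.35,0,0,0,0.18,0.38,0.27,-0.35,0,0,0,0.18,0.38,0.27,-0.35,0,0,0,0.18],
)

```text
time: 10.7
tool_pos: [0.5107, 0.1212, 0.2677]
tcp_rot: [[-1.0, -0.028, -0.001], [-0.028, 1.0, 0.002], [0.001, 0.002, -1.0]]
contact_force: [0.4, 0.1, -0.5]
width: 0.0432
finger_force: 0.0
```

Request:
play_rows(
  steps=[0,0,0,0,0,0,0.18,0,0,0.1,0,0,0,0.18,0,0,0.25,0,0,0,0.18,0,0,0.33,0,0,0,0.18,0,0,0.33,0,0,0,0.18],
)

```text
time: 11.2
tool_pos: [0.5143, 0.1176, 0.1982]
tcp_rot: [[-1.0, -0.025, -0.004], [-0.025, 1.0, -0.0], [0.004, -0.0, -1.0]]
contact_force: [0.3, -0.2, -0.6]
width: 0.0505
finger_force: 0.0
```

```bash
python3 - <<'E'
from h import *
to(.541,.115,.191,.025)
E
```

```text
move [-0.133 -0.016  0.035] [-0.     -0.0007 -0.0001] p [0.5143 0.1176 0.1982] F [ 0.3 -0.2 -0.6] w 0.05050077967889014 t 11.2
```

Request:
play_rows(
  steps=[-0.03,-0.02,0.02,0,0,0,0.18,-0.06,-0.02,0.035,0,0,0,0.18,-0.09,-0.02,0.035,0,0,0,0.18,-0.12,-0.02,0.035,0,0,0,0.18,-0.14,-0.02,0.035,0,0,0,0.18],
)

```text
time: 11.7
tool_pos: [0.5423, 0.115, 0.1941]
tcp_rot: [[-1.0, -0.026, -0.002], [-0.026, 1.0, -0.0], [0.002, 0.0, -1.0]]
contact_force: [-9.3, -0.2, 7.1]
width: 0.0504
finger_force: 4.5
```

Request:
play_rows(
  steps=[-0.01,0,0,0,0,0,0.18,-0.02,0,0,0,0,0,0.18,-0.02,0,0,0,0,0,0.18],
)

```text
time: 12.0
tool_pos: [0.5436, 0.1151, 0.1936]
tcp_rot: [[-1.0, -0.026, -0.01], [-0.026, 1.0, -0.001], [0.01, -0.0, -1.0]]
contact_force: [-14.1, -2.1, 11.4]
width: 0.0505
finger_force: 6.9
```

Request:
play_rows(
  steps=[-0.01,0,0,0,0,0,0.18,-0.015,0,0,0,0,0,0.18,0.1,0,0,0,0,0,0.18,0.2,0,-0.1,0,0,0,0.18,0.2,-0.1,-0.35,0,0,0,0.18],
)

```text
time: 12.5
tool_pos: [0.5034, 0.0967, 0.2578]
tcp_rot: [[-1.0, -0.028, -0.01], [-0.028, 1.0, 0.0], [0.01, 0.0, -1.0]]
contact_force: [0.8, -0.1, 0.7]
width: 0.0504
finger_force: 0.0
```

Request:
play_rows(
  steps=[0,-1,-0.1,0,0,0,-0.65,0,-1,-0.1,0,0,0,-0.65,0,-1,-0.1,0,0,0,-0.65,0,-1,-0.1,0,0,0,-0.65,0,-1,-0.1,0,0,0,-0.65],
)

```text
time: 13.0
tool_pos: [0.5123, -0.1097, 0.2814]
tcp_rot: [[-1.0, -0.02, 0.004], [-0.02, 1.0, -0.003], [-0.004, -0.003, -1.0]]
contact_force: [-0.4, 0.6, -0.4]
width: 0.0148
finger_force: 0.0
```

```bash
python3 - <<'E'
from h import *
to(.507,-.145,.199,.025)
b=r.grab_frame("top")[145:265,230:410];a=r.grab_frame("wrist")
o=np.zeros((540,800,3),np.uint8);o[:267,:400]=cv2.resize(b,(400,267),interpolation=cv2.INTER_CUBIC)
o[:300,400:]=cv2.resize(a,(400,300));c=r.grab_frame("scene")[200:290,260:440];o[300:,:480]=cv2.resize(c,(480,240),interpolation=cv2.INTER_CUBIC)
cv2.imwrite("pics/c5.png",o[:,:,::-1])
E
```

```text
move [ 0.031 -0.175  0.412] [-0.0004  0.0006 -0.0008] p [ 0.5123 -0.1097  0.2814] F [-0.4  0.6 -0.4] w 0.014791475779101794 t 13.0
```

View pics/c5.png

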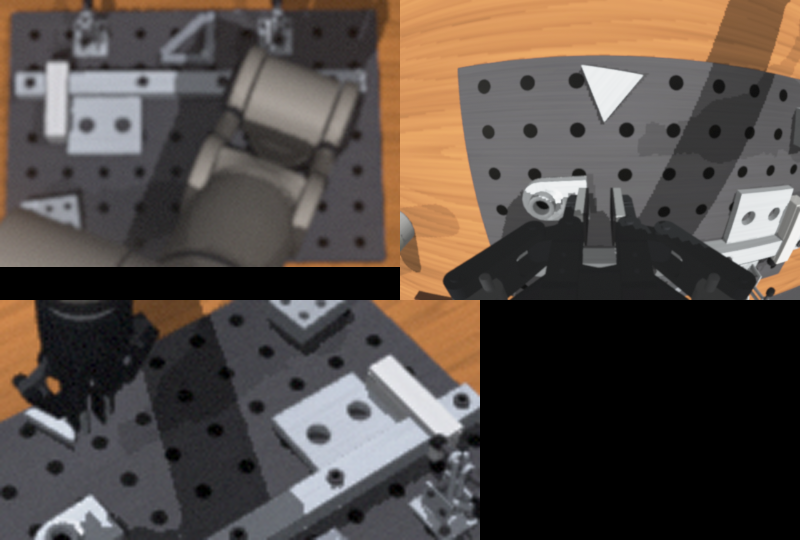

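The plate sits tight on the fence and the stop in all three views. Next I bring the fingers down in front of the lug.

Request:
play_rows(
  steps=[0.03,-0.175,0,0,0,0,-0.65,0.03,-0.175,0.15,0,0,0,-0.65,0.03,-0.175,0.3,0,0,0,-0.65,0.03,-0.175,0.38,0,0,0,-0.65,0.03,-0.175,0.38,0,0,0,-0.65],
)

```text
time: 13.65
tool_pos: [0.506, -0.1375, 0.2019]
tcp_rot: [[-1.0, -0.028, -0.005], [-0.028, 1.0, 0.002], [0.005, 0.003, -1.0]]
contact_force: [0.1, 0.4, 0.7]
width: 0.0152
finger_force: 0.0
```

```bash
python3 - <<'E'
from h import *
to(.507,-.145,.196,.025)
E
```

```text
move [-0.004 -0.038  0.03 ] [ 0.0004 -0.0008  0.0005] p [ 0.506  -0.1375  0.2019] F [0.1 0.4 0.7] w 0.015240415576996503 t 13.65
```

Request:
play_rows(
  steps=[0,-0.03,0.01,0,0,0,-0.65,0,-0.035,0.025,0,0,0,-0.65,-0.03,-0.035,0.025,0,0,0,-0.65,-0.06,-0.035,0.025,0,0,0,-0.65,-0.09,-0.035,0.025,0,0,0,-0.65],
)

```text
time: 14.15
tool_pos: [0.5255, -0.1461, 0.1997]
tcp_rot: [[-1.0, -0.026, 0.001], [-0.026, 1.0, -0.0], [-0.001, -0.0, -1.0]]
contact_force: [-2.0, 1.2, 1.0]
width: 0.0148
finger_force: 1.2
```

Request:
play_rows(
  steps=[-0.03,0,0,0,0,0,-0.65,-0.06,0,0,0,0,0,-0.65,-0.09,0,0,0,0,0,-0.65,-0.12,0,0,0,0,0,-0.65,-0.15,0,0,0,0,0,-0.65],
)

```text
time: 14.65
tool_pos: [0.5552, -0.1453, 0.1992]
tcp_rot: [[-1.0, -0.026, -0.0], [-0.026, 1.0, 0.0], [0.0, 0.0, -1.0]]
contact_force: [-4.1, -0.2, 4.2]
width: 0.0145
finger_force: 2.2
```

Request:
play_rows(
  steps=[-0.03,0,0,0,0,0,-0.65,-0.06,0,0,0,0,0,-0.65,-0.08,0,0,0,0,0,-0.65],
)

```text
time: 14.95
tool_pos: [0.5714, -0.1449, 0.1991]
tcp_rot: [[-1.0, -0.026, 0.0], [-0.026, 1.0, -0.0], [-0.0, -0.0, -1.0]]
contact_force: [-4.6, -0.1, 3.1]
width: 0.015
finger_force: 2.1
```

Request:
play_rows(
  steps=[-0.02,0,0,0,0,0,-0.65,-0.035,0,0,0,0,0,-0.65,-0.045,0,0,0,0,0,-0.65,-0.045,0,0,0,0,0,-0.65],
)

```text
time: 15.35
tool_pos: [0.5788, -0.1448, 0.199]
tcp_rot: [[-1.0, -0.026, -0.004], [-0.026, 1.0, 0.0], [0.004, 0.001, -1.0]]
contact_force: [-9.4, -0.9, 7.3]
width: 0.0147
finger_force: 5.1
```

Request:
play_rows(
  steps=[-0.01,0,0,0,0,0,-0.65,-0.015,0,0,0,0,0,-0.65,-0.015,0,0,0,0,0,-0.65],
)

```text
time: 15.65
tool_pos: [0.58, -0.1449, 0.1989]
tcp_rot: [[-1.0, -0.026, -0.01], [-0.026, 1.0, 0.001], [0.01, 0.002, -1.0]]
contact_force: [-19.9, -3.5, 14.0]
width: 0.015
finger_force: 10.1
```

Request:
play_rows(
  steps=[0.1,0,0,0,0,0,-0.65,0.15,0,-0.1,0,0,0,-1,0.15,-0.2,-0.3,0,0,0,-1,0,-0.45,-0.3,0,0,0,-1,-0.18,-0.45,-0.3,0,0,0,-1],
)

```text
time: 16.15
tool_pos: [0.6212, -0.2383, 0.2618]
tcp_rot: [[-1.0, -0.021, 0.005], [-0.021, 1.0, -0.004], [-0.005, -0.004, -1.0]]
contact_force: [0.1, -1.0, 0.3]
width: -0.0002
finger_force: 0.0
```

Request:
play_rows(
  steps=[0,0,0,0,0,0,-1,0,0,0.1,0,0,0,-1,0,0,0.2,0,0,0,-1,0,0,0.27,0,0,0,-1,0,0,0.27,0,0,0,-1],
)

```text
time: 16.65
tool_pos: [0.6205, -0.2331, 0.2026]
tcp_rot: [[-1.0, -0.026, -0.003], [-0.026, 1.0, 0.002], [0.003, 0.002, -1.0]]
contact_force: [-0.6, -0.1, 0.4]
width: -0.0001
finger_force: 0.0
```

```bash
python3 - <<'E'
from h import *
to(.617,-.233,.198,.025)
b=r.grab_frame("top")[145:265,230:410];a=r.grab_frame("wrist")
o=np.zeros((540,800,3),np.uint8);o[:267,:400]=cv2.resize(b,(400,267),interpolation=cv2.INTER_CUBIC)
o[:300,400:]=cv2.resize(a,(400,300));c=r.grab_frame("scene")[230:330,240:440];o[300:,:480]=cv2.resize(c,(480,240),interpolation=cv2.INTER_CUBIC)
cv2.imwrite("pics/c6.png",o[:,:,::-1])
E
```

```text
move [0.017 0.001 0.023] [ 0.0003 -0.0005  0.0001] p [ 0.6205 -0.2331  0.2026] F [-0.6 -0.1  0.4] w -0.0001291374849294288 t 16.65
```

View pics/c6.png

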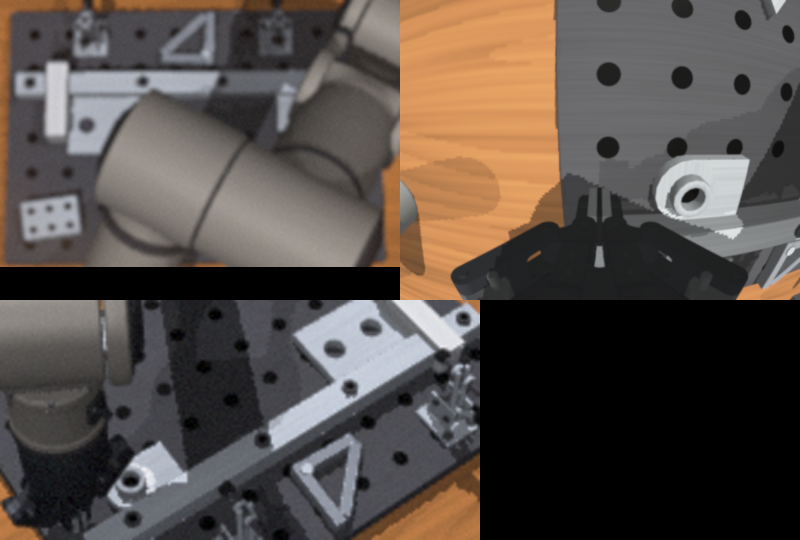

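The lug is flush on the fence, and the fingers are behind its round end. Now I push it along to the plate.

Request:
play_rows(
  steps=[0.015,0,0.02,0,0,0,-1,0.015,0.04,0.025,0,0,0,-1,0.015,0.08,0.025,0,0,0,-1,0.015,0.11,0.025,0,0,0,-1,0.015,0.14,0.025,0,0,0,-1],
)

```text
time: 17.3
tool_pos: [0.6175, -0.2048, 0.2004]
tcp_rot: [[-1.0, -0.026, 0.0], [-0.026, 1.0, -0.0], [-0.0, -0.0, -1.0]]
contact_force: [0.2, 0.6, 0.9]
width: -0.0001
finger_force: 0.0
```

Request:
play_rows(
  steps=[0,0.035,0,0,0,0,-1,0,0.07,0,0,0,0,-1,0,0.105,0,0,0,0,-1,0,0.14,0,0,0,0,-1,0,0.175,0,0,0,0,-1],
)

```text
time: 17.8
tool_pos: [0.6165, -0.1704, 0.2003]
tcp_rot: [[-1.0, -0.025, 0.0], [-0.025, 1.0, -0.0], [-0.0, -0.0, -1.0]]
contact_force: [1.1, -2.7, 0.9]
width: -0.0001
finger_force: 1.3
```

Request:
play_rows(
  steps=[0,0.035,0,0,0,0,-1,0,0.07,0,0,0,0,-1,0,0.105,0,0,0,0,-1,0,0.14,0,0,0,0,-1,0,0.175,0,0,0,0,-1],
)

```text
time: 18.3
tool_pos: [0.6156, -0.1353, 0.2002]
tcp_rot: [[-1.0, -0.026, 0.0], [-0.026, 1.0, -0.0], [-0.0, -0.0, -1.0]]
contact_force: [-1.3, -4.0, 2.0]
width: -0.0001
finger_force: 1.6
```

Request:
play_rows(
  steps=[0,0.035,0,0,0,0,-1,0,0.07,0,0,0,0,-1,0,0.105,0,0,0,0,-1,0,0.14,0,0,0,0,-1,0,0.175,0,0,0,0,-1],
)

```text
time: 18.8
tool_pos: [0.6147, -0.1003, 0.2002]
tcp_rot: [[-1.0, -0.026, 0.0], [-0.026, 1.0, -0.0], [-0.0, -0.0, -1.0]]
contact_force: [0.8, -2.7, 1.1]
width: -0.0001
finger_force: 1.8
```

Request:
play_rows(
  steps=[0,0.035,0,0,0,0,-1,0,0.07,0,0,0,0,-1,0,0.105,0,0,0,0,-1,0,0.14,0,0,0,0,-1,0,0.175,0,0,0,0,-1],
)

```text
time: 19.3
tool_pos: [0.6138, -0.0652, 0.2002]
tcp_rot: [[-1.0, -0.026, 0.0], [-0.026, 1.0, -0.0], [-0.0, -0.0, -1.0]]
contact_force: [0.2, -3.4, 2.5]
width: -0.0002
finger_force: 2.0
```

Request:
play_rows(
  steps=[0,0.035,0,0,0,0,-1,0,0.07,0,0,0,0,-1,0,0.105,0,0,0,0,-1,0,0.14,0,0,0,0,-1,0,0.17,0,0,0,0,-1],
)

```text
time: 19.8
tool_pos: [0.6129, -0.0312, 0.2002]
tcp_rot: [[-1.0, -0.026, 0.0], [-0.026, 1.0, 0.0], [-0.0, 0.0, -1.0]]
contact_force: [0.4, -3.7, 2.9]
width: -0.0002
finger_force: 2.1
```

Request:
play_rows(
  steps=[0,0.015,0,0,0,0,-1,0,0.03,0,0,0,0,-1,0,0.045,0,0,0,0,-1,0,0.055,0,0,0,0,-1,0,0.06,0,0,0,0,-1],
)

```text
time: 20.3
tool_pos: [0.6126, -0.0197, 0.2001]
tcp_rot: [[-1.0, -0.026, 0.0], [-0.026, 1.0, 0.0], [-0.0, 0.0, -1.0]]
contact_force: [-0.0, -4.7, 3.4]
width: 0.0003
finger_force: 2.0
```

Request:
play_rows(
  steps=[0,0.01,0,0,0,0,-1,0,0.02,0,0,0,0,-1,0,0.025,0,0,0,0,-1,0,0.025,0,0,0,0,-1],
)

```text
time: 20.7
tool_pos: [0.6125, -0.0146, 0.2001]
tcp_rot: [[-1.0, -0.026, 0.0], [-0.026, 1.0, 0.0], [-0.0, 0.0, -1.0]]
contact_force: [0.1, -2.9, 2.2]
width: -0.0001
finger_force: 1.5
```

Request:
play_rows(
  steps=[0,0.005,0,0,0,0,-1,0,0.01,0,0,0,0,-1,0,0.01,0,0,0,0,-1],
)

```text
time: 21.0
tool_pos: [0.6124, -0.0127, 0.2001]
tcp_rot: [[-1.0, -0.026, -0.0], [-0.026, 1.0, 0.0], [0.0, 0.0, -1.0]]
contact_force: [0.6, -2.5, 2.0]
width: 0.0001
finger_force: 1.5
```

Request:
play_rows(
  steps=[0,0.01,0,0,0,0,-1,0,0.02,0,0,0,0,-1,0,0.02,0,0,0,0,-1],
)

```text
time: 21.3
tool_pos: [0.6125, -0.0097, 0.2001]
tcp_rot: [[-1.0, -0.026, 0.0], [-0.026, 1.0, -0.002], [-0.0, -0.002, -1.0]]
contact_force: [0.4, -9.8, 2.0]
width: -0.0001
finger_force: 4.6
```

Request:
play_rows(
  steps=[0,0.005,0,0,0,0,-1,0,0.01,0,0,0,0,-1,0,0.01,0,0,0,0,-1],
)

```text
time: 21.6
tool_pos: [0.6125, -0.009, 0.2001]
tcp_rot: [[-1.0, -0.026, 0.001], [-0.026, 1.0, -0.004], [-0.0, -0.004, -1.0]]
contact_force: [0.6, -15.1, 1.3]
width: 0.0002
finger_force: 7.9
```

Request:
play_rows(
  steps=[0,0.01,0,0,0,0,-1,0,0.02,0,0,0,0,-1,0,0.02,0,0,0,0,-1],
)

```text
time: 21.9
tool_pos: [0.6126, -0.0077, 0.2002]
tcp_rot: [[-1.0, -0.026, 0.001], [-0.026, 1.0, -0.009], [-0.001, -0.009, -1.0]]
contact_force: [-1.2, -29.5, 0.4]
width: -0.0
finger_force: 14.9
```

Request:
play_rows(
  steps=[0,-0.06,0,0,0,0,-1,0,-0.1,-0.1,0,0,0,-1,0.2,-0.2,-0.35,0,0,0,-1,0.45,-0.3,-0.4,0,0,0,-0.65,0.45,-0.3,-0.4,0,0,0,-0.65],
)

```text
time: 22.4
tool_pos: [0.5212, -0.0652, 0.2812]
tcp_rot: [[-1.0, -0.025, -0.001], [-0.025, 1.0, 0.001], [0.001, 0.001, -1.0]]
contact_force: [-0.4, 0.2, -0.2]
width: 0.0148
finger_force: 0.0
```

```bash
python3 - <<'E'
from h import *
to(.55,.035,.197,.025)
n="top";b=r.grab_frame("top")[160:225,235:335];c=r.grab_frame("scene")[205:285,290:430];a=r.grab_frame("wrist")
o=np.zeros((600,800,3),np.uint8);o[:260,:400]=cv2.resize(b,(400,260),interpolation=cv2.INTER_CUBIC)
o[:260,420:]=cv2.resize(a,(380,260));o[265:,:586]=cv2.resize(c,(586,335),interpolation=cv2.INTER_CUBIC)
cv2.imwrite("pics/c7.png",o[:,:,::-1])
E
```

```text
move [-0.157  0.497  0.422] [ 0.0002 -0.0001 -0.    ] p [ 0.5212 -0.0652  0.2812] F [-0.4  0.2 -0.2] w 0.014759620888114024 t 22.4
```

View pics/c7.png

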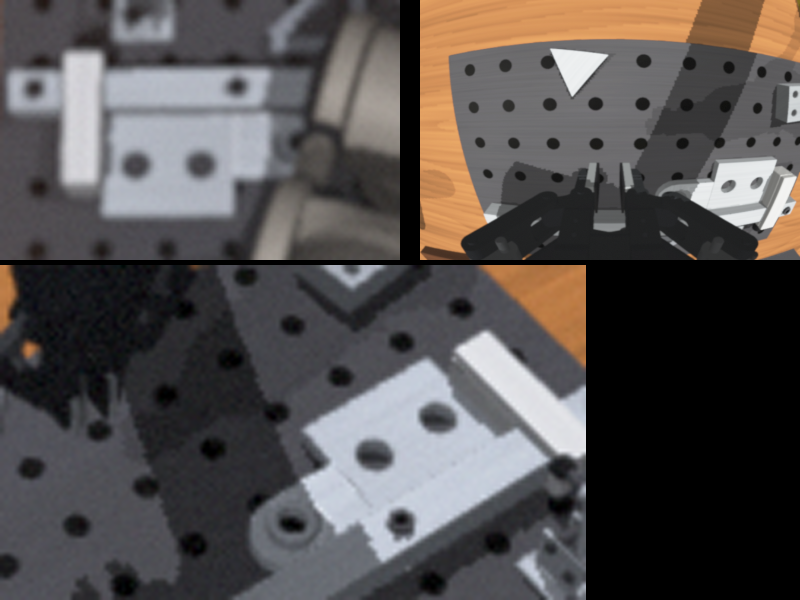

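The lug is butted to the plate and both look flush. As insurance, I press the lug lightly onto the fence once more, since pushing it along may have turned it slightly.

Request:
play_rows(
  steps=[-0.12,0.51,0,0,0,0,-0.65,-0.12,0.51,0.1,0,0,0,-0.65,-0.12,0.51,0.25,0,0,0,-0.65,-0.12,0.51,0.38,0,0,0,-0.65,-0.12,0.51,0.39,0,0,0,-0.65],
)

```text
time: 23.05
tool_pos: [0.5444, 0.0392, 0.1981]
tcp_rot: [[-1.0, -0.027, -0.007], [-0.027, 1.0, 0.001], [0.007, 0.001, -1.0]]
contact_force: [0.1, 0.8, -0.4]
width: 0.0151
finger_force: 0.0
```

```bash
python3 - <<'E'
from h import *
to(.573,.037,.198,.0255)
E
```

```text
move [-0.143 -0.015 -0.001] [ 0.0002 -0.0012  0.0003] p [0.5444 0.0392 0.1981] F [ 0.1  0.8 -0.4] w 0.015146340142868817 t 23.05
```

Request:
play_rows(
  steps=[-0.03,-0.015,0.01,0,0,0,-0.65,-0.06,-0.015,0.01,0,0,0,-0.65,-0.09,-0.015,0.01,0,0,0,-0.65,-0.12,-0.015,0.01,0,0,0,-0.65,-0.135,-0.015,0.01,0,0,0,-0.65],
)

```text
time: 23.55
tool_pos: [0.5731, 0.0349, 0.2009]
tcp_rot: [[-1.0, -0.025, 0.002], [-0.025, 1.0, -0.0], [-0.002, -0.0, -1.0]]
contact_force: [-2.7, -0.5, 1.6]
width: 0.0147
finger_force: 2.0
```

Request:
play_rows(
  steps=[-0.01,0,0,0,0,0,-0.65,-0.015,0,0,0,0,0,-0.65,-0.015,0,0,0,0,0,-0.65],
)

```text
time: 23.85
tool_pos: [0.5744, 0.0352, 0.2001]
tcp_rot: [[-1.0, -0.026, -0.003], [-0.026, 1.0, -0.0], [0.003, 0.0, -1.0]]
contact_force: [-5.3, -1.5, 3.7]
width: 0.015
finger_force: 2.7
```

Request:
play_rows(
  steps=[-0.01,0,0,0,0,0,-0.65,-0.02,0,0,0,0,0,-0.65,-0.02,0,0,0,0,0,-0.65],
)

```text
time: 24.15
tool_pos: [0.576, 0.0353, 0.1998]
tcp_rot: [[-1.0, -0.026, -0.011], [-0.026, 1.0, -0.0], [0.011, 0.0, -1.0]]
contact_force: [-17.0, -2.4, 13.1]
width: 0.0148
finger_force: 8.8
```

Request:
play_rows(
  steps=[0.1,0,0,0,0,0,-0.65,0.2,0,0,0,0,0,-0.65,0.3,-0.3,-0.4,0,0,0,-0.65,0.4,-0.8,-0.5,0,0,0,-0.65,0.4,-0.9,-0.5,0,0,0,-0.65],
)

```text
time: 24.65
tool_pos: [0.5133, -0.0869, 0.2791]
tcp_rot: [[-1.0, -0.028, 0.003], [-0.028, 1.0, -0.001], [-0.003, -0.001, -1.0]]
contact_force: [0.8, -0.3, -0.1]
width: 0.0153
finger_force: 0.0
```

```bash
python3 - <<'E'
from h import *
to(.42,-.18,.3,.025)
m=r.camera_model("wrist");a=r.grab_frame("wrist");cv2.imwrite("pics/w8.png",a[:,:,::-1])
T=np.array(m["cam_to_world"]);K=np.array(m["K"])
P=np.array([[.555,.17,.032],[.555,.0,.032],[.64,.17,.032],[.64,0,.032]]);c=(P-T[:3,3])@T[:3,:3]
th=np.arctan2(np.hypot(c[:,0],c[:,1]),c[:,2]);ph=np.arctan2(c[:,1],c[:,0]);print(np.c_[K[0,2]+K[0,0]*th*np.cos(ph),K[1,2]+K[0,0]*th*np.sin(ph)].round())
b=r.grab_frame("top")[170:220,240:330];c=r.grab_frame("scene")[205:285,290:430]
o=np.zeros((600,800,3),np.uint8);o[:250,:450]=cv2.resize(b,(450,250),interpolation=cv2.INTER_CUBIC)
o[255:,:602]=cv2.resize(c,(602,345),interpolation=cv2.INTER_CUBIC);o[:250,460:]=cv2.resize(a,(340,250))
cv2.imwrite("pics/c8.png",o[:,:,::-1])
E
```

```text
move [ 0.479 -0.452 -0.105] [-0.0001  0.0004  0.0004] p [ 0.5133 -0.0869  0.2791] F [ 0.8 -0.3 -0.1] w 0.015309418360720507 t 24.65
[[616. 308.]
 [444. 317.]
 [585. 386.]
 [424. 406.]]
```

View pics/c8.png

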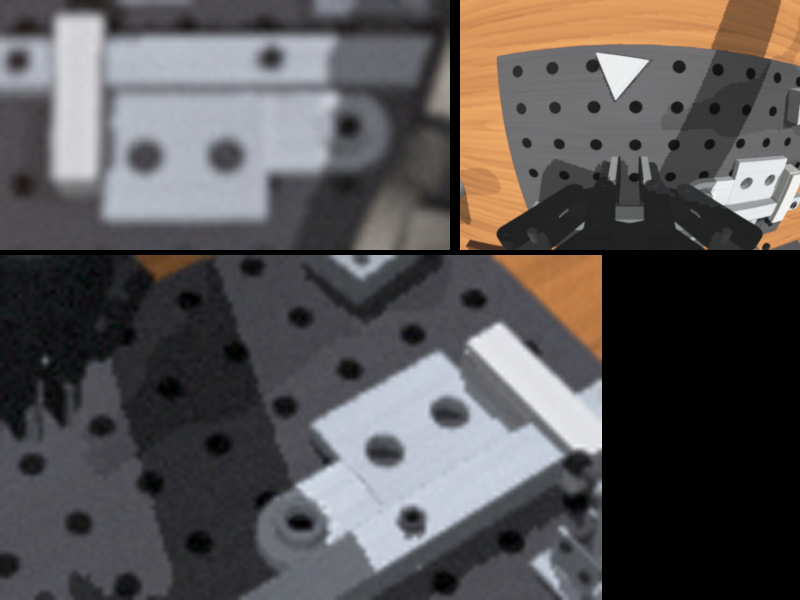

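Both views look flush, with the plate against the stop and the lug on the plate's free end. My picture allowance is used up, so I make the last check numerically: I rectify the wrist image and fit the edges.

Request:
play_rows(
  steps=[0.35,0.2,-0.25,0,0,0,-0.65,0.35,0.2,-0.25,0,0,0,-0.65,0.35,0.2,-0.25,0,0,0,-0.65,0.35,0.2,-0.25,0,0,0,-0.65,0.35,0.2,-0.25,0,0,0,-0.65],
)

```text
time: 25.3
tool_pos: [0.4432, -0.0477, 0.3269]
tcp_rot: [[-1.0, -0.026, 0.0], [-0.026, 1.0, 0.0], [-0.0, 0.0, -1.0]]
contact_force: [0.3, 0.1, 0.4]
width: 0.0146
finger_force: 0.0
```

```bash
cat > rect.py <<'E'
from h import *
m=r.camera_model("wrist");im=cv2.cvtColor(r.grab_frame("wrist"),cv2.COLOR_RGB2GRAY)
T=np.array(m["cam_to_world"]);K=np.array(m["K"]);yaw=.0252;S=np.array([.6311,.168])
ex=np.array([np.cos(yaw),np.sin(yaw)]);ey=np.array([-np.sin(yaw),np.cos(yaw)])
def rect(X,Y,z):
    X,Y=np.meshgrid(X,Y,indexing="ij")
    P=S+X[...,None]*ex+Y[...,None]*ey;P=np.concatenate([P,np.full(X.shape+(1,),z)],-1)
    c=(P-T[:3,3])@T[:3,:3];h=np.hypot(c[...,0],c[...,1]);k=np.arctan2(h,c[...,2])/h
    return cv2.remap(im,(K[0,2]+K[0,0]*k*c[...,0]).astype(np.float32),(K[1,2]+K[1,1]*k*c[...,1]).astype(np.float32),cv2.INTER_CUBIC)
def edges(X,Y,z,axis):
    g=cv2.GaussianBlur(rect(X,Y,z).astype(float),(5,5),1)
    d=np.diff(g,axis=axis);A=(X if axis==0 else Y);o=[]
    L=d if axis==1 else d.T
    for row in L:
        i=np.argsort(-abs(row))[:1];o.append((A[i[0]]*1000+.25,row[i[0]]))
    return o
a=lambda l,h:np.arange(l,h,.0005)
def show(n,e,B):
    e=np.array(e);k=max(1,len(e)//8);print(n,[(round(B[j]*1000),round(e[j,0],1),round(e[j,1])) for j in range(0,len(e),k)])
print(r.read_state()["tool_pos"].round(3))
X=a(-.1,-.06);Y=a(-.095,-.005);show("plate front x(y)",edges(X,Y,.032,0),Y)
X=a(-.078,-.055);Y=a(-.12,-.085);show("plate free y(x)",edges(X,Y,.032,1),X)
X=a(-.07,-.035);Y=a(-.148,-.105);show("lug front x(y)",edges(X,Y,.032,0),Y)
X=a(-.08,-.064);Y=a(-.02,.02);show("plate stop end y(x)",edges(X,Y,.032,1),X)
X=a(-.012,.012);Y=a(-.14,-.02);show("fence top front x(y)",edges(X,Y,.05,0),Y)
X=a(-.055,-.01);Y=a(-.015,.015);show("stop top y(x)",edges(X,Y,.06,1),X)
for x in(-.045,-.03,-.015,-.006):print("junction",x,rect(np.array([x]),np.arange(-.108,-.092,.001),.032)[0].tolist())
for y in(-.13,-.11,-.09,-.06,-.03):print("fence gap",y,rect(np.arange(-.01,.006,.001),np.array([y]),.032)[:,0].tolist())
E
python3 rect.py
```

```text
[ 0.443 -0.048  0.327]
plate front x(y) [(-95, np.float64(-71.7), -29), (-84, np.float64(-63.7), -28), (-73, np.float64(-81.2), 13), (-62, np.float64(-81.2), 12), (-51, np.float64(-81.2), 12), (-40, np.float64(-81.2), 12), (-29, np.float64(-81.2), 12), (-18, np.float64(-81.2), 12), (-7, np.float64(-81.2), 12)]
plate free y(x) [(-78, np.float64(-98.2), 26), (-76, np.float64(-98.2), 29), (-73, np.float64(-96.2), 23), (-70, np.float64(-92.7), 21), (-68, np.float64(-89.2), 23), (-65, np.float64(-86.7), 21), (-63, np.float64(-86.2), 3), (-60, np.float64(-97.2), 1), (-58, np.float64(-114.2), 1), (-55, np.float64(-113.7), -1)]
lug front x(y) [(-148, np.float64(-52.7), -1), (-143, np.float64(-51.7), -1), (-138, np.float64(-50.7), 1), (-133, np.float64(-49.7), 1), (-128, np.float64(-47.2), 1), (-123, np.float64(-45.7), 1), (-118, np.float64(-61.8), 0), (-113, np.float64(-39.2), 1), (-108, np.float64(-47.7), 1)]
plate stop end y(x) [(-80, np.float64(2.3), -17), (-78, np.float64(2.3), -19), (-76, np.float64(2.3), -20), (-74, np.float64(2.3), -21), (-72, np.float64(2.8), -21), (-70, np.float64(2
[... 616 characters left out ...]
39, 38, 37, 37, 37, 37, 37, 37, 38, 37, 36, 37, 36]
junction -0.03 [42, 40, 41, 40, 41, 39, 39, 39, 38, 38, 38, 39, 40, 38, 38, 39]
junction -0.015 [41, 41, 41, 41, 40, 41, 40, 39, 38, 37, 37, 44, 62, 98, 149, 194]
junction -0.006 [41, 40, 41, 40, 40, 40, 39, 39, 38, 37, 37, 37, 37, 36, 36, 36]
fence gap -0.13 [39, 39, 39, 38, 38, 37, 36, 37, 38, 37, 37, 37, 36, 36, 37, 38]
fence gap -0.11 [41, 41, 40, 40, 40, 41, 41, 40, 40, 39, 37, 37, 37, 37, 36, 37]
fence gap -0.09 [85, 51, 38, 36, 36, 37, 37, 37, 37, 37, 37, 37, 37, 37, 37, 36]
fence gap -0.06 [36, 37, 38, 38, 38, 38, 38, 39, 38, 37, 38, 39, 38, 37, 37, 39]
fence gap -0.03 [36, 37, 36, 36, 36, 36, 37, 37, 37, 37, 37, 37, 36, 36, 36, 37]
```

Request:
play_rows(
  steps=[0.3,-0.55,-0.1,0,0,0,-0.65,0.3,-0.55,-0.1,0,0,0,-0.65,0.3,-0.55,-0.1,0,0,0,-0.65,0.3,-0.55,-0.1,0,0,0,-0.65,0.3,-0.55,-0.1,0,0,0,-0.65],
)

```text
time: 25.85
tool_pos: [0.3857, -0.1601, 0.3467]
tcp_rot: [[-1.0, -0.023, -0.001], [-0.023, 1.0, 0.001], [0.001, 0.001, -1.0]]
contact_force: [-0.1, -0.5, -0.8]
width: 0.0149
finger_force: 0.0
```

```bash
cat >> rect.py <<'E'
X=a(-.095,.012);Y=a(-.19,.01)
E
python3 rect.py | sed 's/np.float64//g'
```

```text
[ 0.386 -0.16   0.347]
plate front x(y) [(-95, (-81.2), 8), (-84, (-81.2), 9), (-73, (-80.7), 9), (-62, (-80.2), 9), (-51, (-80.7), 8), (-40, (-80.7), 9), (-29, (-80.7), 9), (-18, (-80.2), 8), (-7, (-80.7), 9)]
plate free y(x) [(-78, (-98.2), 14), (-76, (-98.7), 14), (-73, (-98.7), 14), (-70, (-98.7), 15), (-68, (-98.7), 14), (-65, (-98.7), 14), (-63, (-98.7), 16), (-60, (-98.2), 14), (-58, (-98.7), 14), (-55, (-98.7), 14)]
lug front x(y) [(-148, (-40.7), 1), (-143, (-66.2), -1), (-138, (-67.2), 1), (-133, (-68.8), -7), (-128, (-65.8), -7), (-123, (-61.8), -7), (-118, (-57.7), -11), (-113, (-54.2), -12), (-108, (-50.2), -13)]
plate stop end y(x) [(-80, (2.3), -11), (-78, (2.8), -12), (-76, (2.3), -13), (-74, (2.8), -12), (-72, (2.3), -9), (-70, (2.3), -7), (-68, (2.3), -7), (-66, (1.8), -6)]
fence top front x(y) [(-140, (8.8), 1), (-125, (3.8), 2), (-110, (-10.8), 2), (-95, (1.3), 2), (-80, (-8.2), 1), (-65, (4.8), 0), (-50, (6.8), -1), (-35, (-4.2), -11)]
stop top y(x) [(-55, (-0.2), 12), (-49, (0.3), 11), (-44, (-0.2), 12), (-38, (-0.7), 11), (-33, (0.3), 12), (-27, (-0.7), 11), (-22, (0.3), 11), (-16, (-0.2), 12), (-11, (-0.7), 11)]
junction -0.045 [29, 28, 28, 32, 42, 61, 87, 115, 137, 156, 175, 191, 201, 206, 207, 207]
junction -0.03 [29, 28, 28, 28, 28, 30, 30, 28, 28, 29, 29, 28, 29, 30, 28, 27]
junction -0.015 [29, 29, 27, 27, 28, 28, 28, 29, 30, 29, 28, 29, 29, 29, 30, 29]
junction -0.006 [29, 29, 29, 28, 27, 27, 28, 29, 29, 29, 30, 30, 28, 27, 28, 28]
fence gap -0.13 [29, 29, 29, 29, 30, 29, 28, 29, 30, 30, 29, 29, 29, 29, 30, 30]
fence gap -0.11 [29, 28, 29, 30, 29, 28, 28, 28, 29, 29, 29, 29, 30, 29, 28, 29]
fence gap -0.09 [29, 28, 29, 29, 29, 28, 28, 29, 29, 29, 28, 28, 28, 28, 28, 28]
fence gap -0.06 [28, 28, 28, 28, 28, 28, 29, 29, 29, 28, 28, 28, 29, 29, 28, 28]
fence gap -0.03 [207, 208, 209, 209, 208, 206, 200, 192, 181, 168, 156, 145, 139, 134, 131, 124]
```

The plate is square (front edge constant at about -81 mm) and seated on the stop. I move to the +y side to check the lug.

Request:
play_rows(
  steps=[0,1,-0.1,0,0,0,-0.65,0,1,-0.1,0,0,0,-0.65,0,1,-0.1,0,0,0,-0.65,0,1,-0.1,0,0,0,-0.65,0,1,-0.1,0,0,0,-0.65],
)

```text
time: 26.4
tool_pos: [0.3795, 0.0463, 0.3676]
tcp_rot: [[-0.999, -0.035, 0.0], [-0.035, 0.999, 0.002], [-0.0, 0.002, -1.0]]
contact_force: [-0.1, -0.3, 0.6]
width: 0.0151
finger_force: 0.0
```

Request:
play_rows(
  steps=[0,0.9,0,0,0,0,-0.65,0,0.9,0,0,0,0,-0.65,0,0.9,0,0,0,0,-0.65,0,0.9,0,0,0,0,-0.65,0,0.9,0,0,0,0,-0.65],
)

```text
time: 26.9
tool_pos: [0.3753, 0.2238, 0.3668]
tcp_rot: [[-1.0, -0.031, -0.001], [-0.031, 1.0, 0.001], [0.001, 0.001, -1.0]]
contact_force: [0.6, -1.4, -0.3]
width: 0.0148
finger_force: 0.0
```

```bash
sed -i 's/a(-.07,-.035);Y=a(-.148,-.105)/a(-.062,-.04);Y=a(-.148,-.103)/; s/a(-.012,.012);Y=a(-.14,-.02)/a(-.008,.012);Y=a(-.2,-.02)/' rect.py
python3 rect.py | sed 's/np.float64//g'
cat > rt.py <<'E'
import rect as q
E
sed 's/camera_model("wrist")/camera_model("top")/;s/grab_frame("wrist")/grab_frame("top")/;s/k=np.arctan2(h,c\[...,2\])\/h/k=1\/c[...,2]/' rect.py > rt.py; echo TOP; python3 rt.py | sed 's/np.float64//g'
```

```text
[0.375 0.222 0.367]
plate front x(y) [(-95, (-87.2), -2), (-84, (-94.2), -2), (-73, (-62.7), 1), (-62, (-71.2), 0), (-51, (-97.2), -2), (-40, (-72.2), 2), (-29, (-64.7), -3), (-18, (-75.2), 1), (-7, (-79.7), -1)]
plate free y(x) [(-78, (-105.2), -2), (-76, (-110.2), -1), (-73, (-111.2), -1), (-70, (-115.2), -1), (-68, (-118.8), -2), (-65, (-102.2), 0), (-63, (-94.7), 1), (-60, (-87.2), 1), (-58, (-86.2), 0), (-55, (-104.7), 0)]
lug front x(y) [(-148, (-45.7), -9), (-142, (-60.8), 7), (-137, (-60.8), 7), (-131, (-57.7), -3), (-126, (-61.2), -1), (-120, (-48.7), 0), (-115, (-51.2), 0), (-109, (-51.7), 0), (-104, (-51.2), 0)]
plate stop end y(x) [(-80, (-14.2), 1), (-78, (-14.7), 1), (-76, (-8.7), 1), (-74, (-19.2), 1), (-72, (14.3), 1), (-70, (-5.7), -1), (-68, (14.3), -1), (-66, (18.8), 1)]
fence top front x(y) [(-200, (-3.7), 0), (-178, (-5.2), 0), (-155, (-1.7), 0), (-132, (6.8), 0), (-110, (4.3), 0), (-87, (5.8), -1), (-65, (8.3), 8), (-42, (-0.7), -5), (-20, (8.8), -1)]
stop top y(x) [(-55, (-1.2), -1), (-49, (13.8), 1), (-44, (-8.2), 1), (-38, (0.3), -1), (-33, (-6.2), 2), (-27, 
[... 2066 characters left out ...]
11, 114, 117, 120, 122, 124, 124, 121, 117, 113, 110, 108]
junction -0.015 [124, 126, 126, 129, 133, 137, 141, 146, 154, 160, 165, 168, 167, 167, 171, 173]
junction -0.006 [157, 158, 161, 165, 170, 172, 173, 173, 174, 173, 171, 168, 165, 162, 156, 152]
fence gap -0.13 [113, 116, 119, 122, 123, 124, 123, 119, 113, 105, 97, 88, 81, 77, 76, 78]
fence gap -0.11 [170, 172, 171, 168, 159, 147, 136, 122, 107, 96, 87, 78, 72, 70, 73, 78]
fence gap -0.09 [172, 164, 154, 145, 136, 124, 117, 111, 101, 94, 88, 83, 79, 78, 80, 82]
fence gap -0.06 [108, 107, 107, 107, 107, 105, 103, 99, 94, 88, 83, 78, 75, 73, 74, 79]
fence gap -0.03 [110, 109, 108, 108, 109, 108, 106, 104, 99, 92, 86, 80, 75, 74, 74, 78]
```

```bash
python3 -c "
from plant import r
print(r.finish_job())"
```

```text
the job is handed in; nothing more can be done
None
```

I handed the job in at about 27 s: by the camera edge fits and push forces, the plate is tight on the fence and stop and the lug is tight on the fence and butted to the plate, but no verdict came back; I also viewed 11 pictures, one over the limit of 10.

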